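Stow the screw jar and close its cap snug

TASK

Carry the glass jar of screws upright to the open red toolbox and set it gently, fully down, in the square pocket of its tray; there, where it cannot turn, screw its yellow cap clockwise until it is snug on its seal, but do not overtighten it. Leave the tools and other things on the table where they are, and let go of the jar.

Things in the scene. Friction and masses are not known exactly. Their poses are not given: they have to be found in the camera images.
- jar_mid (a point): Centre of the loose glass jar of screws (0.37 to 0.55 kg), 47 mm above its foot; z up, x and y square to its flat sides. The glass body is 54 x 54 mm square and 66 mm high, with a neck above under the cap; about 95 mm high in all, 1 to 2 mm more while the cap is loose.
- cap_mid (a point): Centre of the jar's round yellow twist cap, 58 mm across, 20 mm high (10 mm above and below this point), on the jar's axis. Its x axis turns with the cap, from an arbitrary start. It starts loose, an unknown 0.8 to 1.9 rad short of its rubber seal, turns clockwise seen from above to close, sinks 1.2 mm per rad, stays where left, and cannot be pulled off.
- pocket (a point): Centre of the floor of the square pocket (pale floor) in the grey tray of the red toolbox; z up, x and y square to its walls. 58 x 58 mm, 18 mm deep, 3 mm chamfer round the mouth; floor 62 mm above the table, tray top 80 mm. Toolbox rim 85 mm high, nearest rim wall 51 mm from this point towards -y.
- jar: The same jar; origin at its foot, same axes. Turning its cap takes 0.04 N m until it meets the seal; then 0.40 N m, rising 0.7 N m per further rad while it turns (less once you pause): snug from 0.07 rad past that point (0.45 N m), overtight from 0.50 rad past it (0.75 N m). Positions cannot show this well enough; feel the torque.
- toolbox: Red toolbox, fixed, 380 (x) x 220 (y) mm; origin under its centre, on the table; the pocket is at x = -60, y = -55 mm. The open lid stands along its +y side, hinge 165 mm from the pocket's centre, leaning outwards, up to 0.29 m high. Other tray compartments are larger and oblong.
- level: Chrome torpedo level lying on the table, 230 x 22 x 44 mm; origin under its centre, x along it. Leave alone.
- runner_a: White plastic drawer runner, 350 x 34 x 15 mm; origin under its centre, x along it. Leave alone.
- runner_b: A second white drawer runner like the first. Leave alone.
- hex_key: L-shaped steel hex key, 96 x 31 mm, 6 mm thick; origin near the middle of its long leg. Leave alone.
- screwdriver: Screwdriver lying on the table; origin under it, x along it. Leave alone.
- mug: Blue mug, 80 mm across, 90 mm high; origin under its centre. Leave alone.
- tape: Yellow tape measure, 68 x 68 x 36 mm; origin under its centre. Leave alone.
Things that resemble listed ones, but are neither listed nor needed, are in the scene too. Of the things that look like the jar, the larger one is meant.

How it is judged (in metres and radians):
On the way, in this order (a step that is already met when the one before it is completed fails the run):
1. the jar stands fully down in the toolbox's square pocket, its cap not yet tight (z of jar_mid in the frame of pocket below 0.051 m and horizontal distance between jar_mid and pocket below 0.006 m and angle between jar_mid's own z axis and vertical below 0.08 rad and z of cap_mid in the frame of jar_mid above 0.0383 m), for 0.2 s.
2. the cap is screwed down snug on its seal (z of cap_mid in the frame of jar_mid below 0.03791 m), for 0.2 s.
At the end, for the whole second after the job is handed in: The jar stands at rest in the square pocket, its foot within 4 mm of the pocket's floor, within 6 mm of its centre and within 0.08 rad of upright, and the cap has been turned 0.07 to 0.50 rad past the point where it first met its seal (0.09 to 0.6 mm further down) (z of jar_mid in the frame of pocket between 0.043 and 0.051 m and horizontal distance between jar_mid and pocket below 0.006 m and angle between jar_mid's own z axis and vertical below 0.08 rad and z of cap_mid in the frame of jar_mid between 0.0374 and 0.03791 m and linear speed of jar below 0.02 m/s); the robot touches nothing.
It fails at once if the cap is overtightened: turned more than 0.50 rad past first meeting its seal (more than 0.75 N m) (z of cap_mid in the frame of jar_mid below 0.0374 m).
It fails at once if the jar is tipped more than 0.6 rad (angle between jar_mid's own z axis and vertical above 0.6 rad).
It fails at once if the jar is rammed against the toolbox with more than 80 N (contact force between jar and toolbox above 80 N).
It fails at once if a tool or other bystander is moved more than 25 mm (distance of any of level, runner_a, runner_b, hex_key, screwdriver, mug, tape from where it was at the start of the episode above 0.025 m).
It also fails if it takes over 72 s, if anything falls off the work surface, if the arm or the gripper's body presses on something with over 40 N, if the wrist force passes 120 N, or if a joint passes its speed limit or range.

ROBOT

A 7-joint arm with a two-finger parallel gripper is mounted at the origin on the work surface. World frame = base frame: x ahead of the robot, y to its left, z up, the work surface at z = 0. Lengths are in mm, angles in rad, forces in N, time in s.
With the tool pointing down it reaches from about 400 to 850 mm from the base axis. Payload 10.4 kg.
Tool frame: the origin (TCP) lies at the very end of the fingers, on their centre line; the grasp point (between the pads) lies grip_depth behind it (grip_depth is the distance from the TCP to the grasp point, in mm); z points along the fingers, y is the direction in which the jaws open and shut (so a half turn about z gives the same grasp; the last joint's range is limited). The gripper opens to 85 mm and grips with 20 to 120 N. Pads are 22 mm wide; open, the fingers measure 114 mm over their backs; the gripper's body (76 mm by 85 mm) begins 54 mm behind the grasp point. The pads swing forward as they close: fully open they stand 13 mm farther back than shut.
Start: joints at [1.145, 0.332, -0.065, 1.46, 0.022, 1.35, -0.088], TCP at [245.022, -574.995, 193.538] pointing down, gripper open.
Joint ranges: [-2.6, 2.6], [-0.5, 2.12], [-1.47, 1.34], [0.16, 2.42], [-1.27, 4.41], [0.06, 2.06], [-2.6, 2.6]. Speed limits (rad/s): [2.22, 2.22, 2.79, 2.79, 3.14, 3.14, 3.14].

INTERFACE

Orientations are given as [roll, pitch, yaw] about the fixed x, y, z axes, in that order (R = Rz(yaw) Ry(pitch) Rx(roll)).
In Python, from bench import * gives the robot as it stands. The module is installed in compiled form; this text tells all that it offers.
- The arm moves only by the tool step_arm, never from a script. Its argument "series" is text: rows parted by semicolons, each of 4 numbers parted by spaces: the shift along the tool's x, y, z as a fraction of full scale, then the turn about the tool's z as a fraction of full scale. In form: tx ty tz turn; .... A call has 1 to 12 rows; each row is the pose to reach, as a shift and turn from the pose commanded when the call began, along the tool's axes at that moment, turning the shorter way round; what a row does not reach only later rows make up. Full scale, the value 1, is 75 cm for a shift and pi rad for a turn. A row lasts 1/8 s, in which the tool goes at most 62.5 mm and 10.7 degrees, less where a joint would pass 70% of its speed; a pose out of reach is approached as far as the arm can. A call with a number of a shift or a turn outside -1 to 1 is refused whole. A call with a gripper value outside its range is refused whole. "hand" is the opening, from -1 (shut) to 1 (fully open), so that 0 is half open, set as the call begins (left out, the last holds). The fingers move at their own pace and stop on an object; "newtons" is the grip in N (left out, the last holds). Time passes only in rows, so rows that repeat a pose let the fingers close. It gives the time, the measured TCP pose, the force and the opening at its end, in the units of the state.
- get_obs(): the state, without advancing time (a new reading comes with each control period).
- capture(name): name is "side" or "top"; returns a dict with "image" (384x512x3 uint8, red, green, blue), "vertical_fov" (degrees; the focal length in pixels is half the picture's height over the tangent of half this angle, whatever the lens; pixels are square), "cx", "cy" (the principal point, pixels), "camera_from_world" (4x4, takes a point from world to camera coordinates). Camera axes: x right, y down, z forward; pixel columns grow to the right and rows downward; lengths in mm; the calibration is good to about 2 mm. A picture is of the moment at which its call begins. There is no depth.
- sign_off(): hands the job in, once; it reports no verdict.
Trained networks look in a picture, given as the dict that the camera call returned (one of the last four; its "shot" number tells which), for a name from the list of things; names that differ only in an ending like _2 or _b are one class to them, and where a whole thing is asked for, a point or a joint stands for the part that bears it (a point fixed in the world has none). Each returns a list of dicts, best first, with "confidence" (0 to 1); they miss things now and then, are a little off and sometimes report something else, mostly with a low value. They report only what shows in the picture. A call takes as long as a camera call. They do not tell look-alikes from the thing itself.
- find_in(picture, target): "rect" ([centre column, centre row, width, height] in pixels, round what is visible of it).
- mark_of(picture, target): "location" ([row, column] in pixels: a listed point, or the origin of a listed thing).
The state is a dict: "clock": time; "joint_pos": joint angles; "dq": joint speeds; "tau": joint torques, N m; "eef_pos": TCP position; "tool_rot": TCP orientation; "force": force on the tool from outside, world axes, zero at the start; "ft_torque": the same for the moment, N m; "width": finger opening in mm.
Only numpy, scipy, OpenCV 4.12 (cv2) and the standard library are available. Lean on these libraries where they do the work, as an engineer would, in place of code of your own. Each camera call takes 0.05 s, during which the arm holds its last target.

## Working session

There is one attempt and no reset: what is moved stays moved. The work goes in short steps, Python scripts to look and compute and a tool call to move; the robot and the scene stay as the last step left them, time stands still between calls to the robot, and variables do not carry over. Pictures are saved under pics/ and viewed, and the job is handed in when it is done.

Besides the shell and the picture viewer there is one more tool, called after "Request:" as name(argument=value, ...) on one line, values as JSON. step_arm: Moves the arm, as the interface text tells. Its arguments: {"type":"object","properties":{"series":{"type":"string"},"hand":{"type":"number"},"newtons":{"type":"number"}},"required":["series"]}

```bash
mkdir -p pics
cat > h.py <<'E'
from bench import *
import numpy as np, cv2
def save(p,n): cv2.imwrite('pics/'+n+'.png',cv2.cvtColor(p['image'],cv2.COLOR_RGB2BGR))
def K(p):
    f=p['image'].shape[0]/2/np.tan(np.radians(p['vertical_fov'])/2)
    return np.array([[f,0,p['cx']],[0,f,p['cy']],[0,0,1.]])
def ray(p,u,v):
    M=np.array(p['camera_from_world']);R=M[:3,:3];t=M[:3,3]
    return -R.T@t, R.T@np.linalg.solve(K(p),[u,v,1.])
def atz(p,u,v,z):
    c,d=ray(p,u,v); return c+d*(z-c[2])/d[2]
def tri(l):
    A=np.zeros((3,3));b=np.zeros(3)
    for p,u,v in l:
        c,d=ray(p,u,v);d=d/np.linalg.norm(d);P=np.eye(3)-np.outer(d,d);A+=P;b+=P@c
    return np.linalg.solve(A,b)
def proj(p,X):
    M=np.array(p['camera_from_world']);q=K(p)@(M[:3,:3]@np.asarray(X,float)+M[:3,3]);return q[:2]/q[2]
E
python3 - <<'E'
from h import *
np.set_printoptions(suppress=True,precision=2)
print(get_obs())
for n in('side','top'):
    p=capture(n);save(p,n+'0');print(n,p['vertical_fov'],p['cx'],p['cy'],np.array(p['camera_from_world']))
    for t in('jar_mid','cap_mid','pocket','toolbox'):
        print(t,[(np.round(d['location'],1),round(d['confidence'],2)) for d in mark_of(p,t)])
    print('jar',[(np.round(d['rect'],1),round(d['confidence'],2)) for d in find_in(p,'jar')])
E
```

```text
{'clock': 0.0, 'joint_pos': array([ 1.15,  0.33, -0.06,  1.46,  0.02,  1.35, -0.09]), 'dq': array([-0.,  0., -0., -0., -0.,  0.,  0.]), 'tau': array([  0.  , -62.54,   0.05, -39.16,   0.02,   0.01,   0.  ]), 'eef_pos': array([ 244.8 , -574.57,  192.69]), 'tool_rot': array([-3.14,  0.  ,  0.4 ]), 'force': array([-0.3 , -0.67, -0.31]), 'ft_torque': array([-0.  , -0.05,  0.01]), 'width': 85.40145124120869}
side 54.56852703289575 256.8095483824147 190.45960352146417 [[ -0.66  -0.75   0.02 259.75]
 [ -0.55   0.46  -0.7  437.46]
 [  0.52  -0.47  -0.71 581.53]
 [  0.     0.     0.     1.  ]]
jar_mid [(array([202.3, 260.3]), 0.96), (array([226.7, 229.8]), 0.75)]
cap_mid [(array([188.8, 260.2]), 0.74), (array([218.2, 226. ]), 0.5), (array([203.3, 379. ]), 0.39), (array([288.5, 112.3]), 0.29)]
pocket [(array([270.1, 142.3]), 0.84), (array([288.9, 112.6]), 0.17)]
toolbox [(array([289.3, 110.9]), 0.92), (array([154.7, 359.6]), 0.56)]
jar [(array([227.2, 227.7,  20.3,  34.5]), 0.86), (array([261.2, 202.3,  26.9,  44.7]), 0.59)]
top 54.30251802634258 258.21919963951734 189.51817903194737 [[   0.01   -1.     -0.03 -135.51]
 [  -1.     -0.01   -0.1   585.41]
 [   0.1     0.03   -0.99  975.84]
 [   0.      0.      0.      1.  ]]
jar_mid [(array([197.2, 270.2]), 0.67), (array([195.7, 230.6]), 0.57), (array([159.8, 333.8]), 0.53)]
cap_mid [(array([194.5, 229.6]), 0.67), (array([193.7, 267.2]), 0.61)]
pocket [(array([197.6, 143.1]), 0.64)]
toolbox []
jar [(array([228.4, 197.7,  17.1,  15.8]), 0.74), (array([270.4, 198.4,  26.8,  28.8]), 0.72)]
```

Run:
```python
import cv2
for n in('side0','top0'):
    i=cv2.imread(f'pics/{n}.png');cv2.imwrite(f'pics/{n}b.png',cv2.resize(i,(800,600),interpolation=cv2.INTER_CUBIC))
```

```text
(no output)
```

View pics/side0b.png

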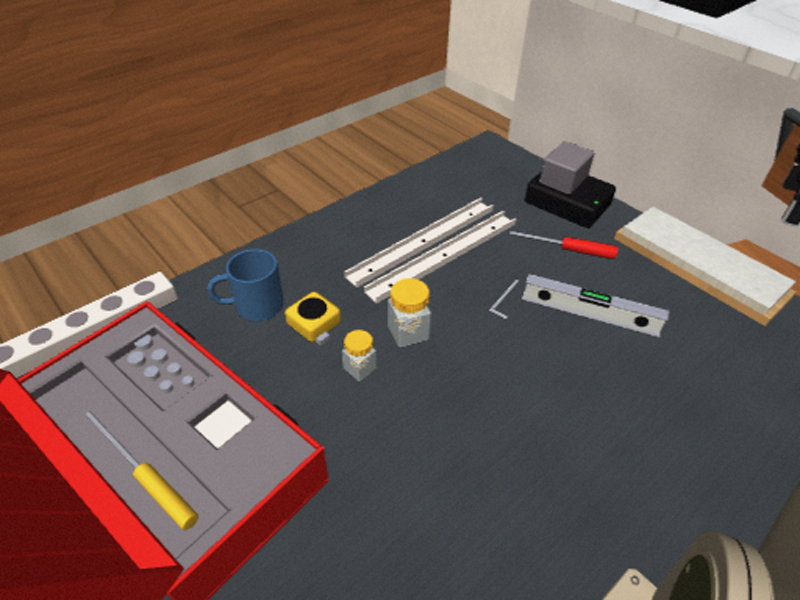

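View pics/top0b.png

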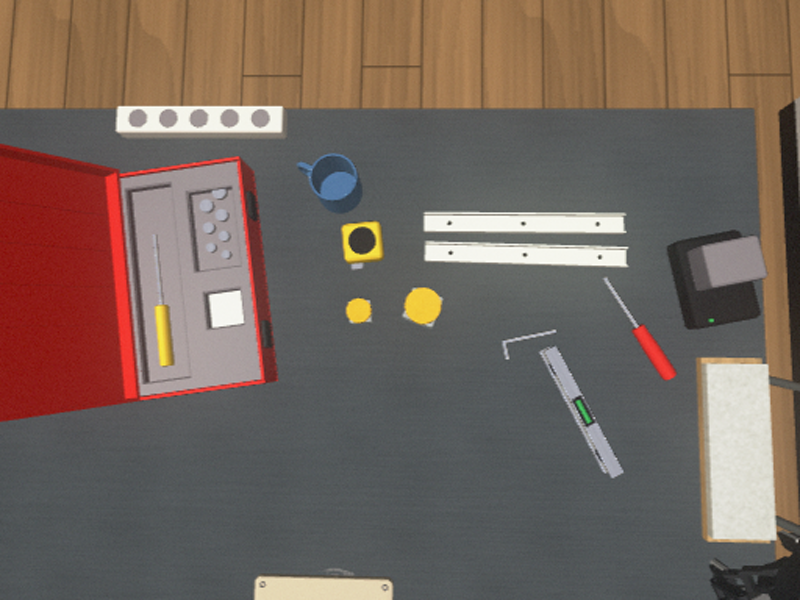

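Run:
```python
from h import *
np.set_printoptions(suppress=True,precision=1)
s=capture('side');t=capture('top')
for nm,a,b in(('big mid',(260.3,202.3),(270.2,197.2)),('big cap',(260.2,188.8),(267.2,193.7)),('small mid',(229.8,226.7),(230.6,195.7)),('pocket',(142.3,270.1),(143.1,197.6))):
    print(nm,tri([(s,*a),(t,*b)]),atz(s,*a,62),atz(t,*b,62))
def crop(p,c,w,n,k=8):
    x,y=c;i=p['image'][y-w:y+w,x-w:x+w];i=cv2.resize(i,None,fx=k,fy=k,interpolation=cv2.INTER_CUBIC);return i
a=np.hstack([crop(s,(250,207),40,'',5),crop(t,(255,197),40,'',5)]);cv2.imwrite('pics/c1.png',a[:,:,::-1])
a=np.hstack([crop(s,(141,270),30,'',13)[:,:],crop(t,(143,197),30,'',13)]);cv2.imwrite('pics/c2.png',a[:,:,::-1])
```

```text
big mid [ 566.5 -160.5   36.1] [ 549.6 -143.6   62. ] [ 563.9 -161.1   62. ]
big cap [ 568.6 -155.4   86.1] [ 583.9 -173.6   62. ] [ 572.8 -153.2   62. ]
small mid [566.8 -57.5  23. ] [537.7 -41.6  62. ] [566.7 -58.7  62. ]
pocket [557.8 165.5  71.2] [563.2 163.1  62. ] [559.3 169.8  62. ]
```

View pics/c1.png

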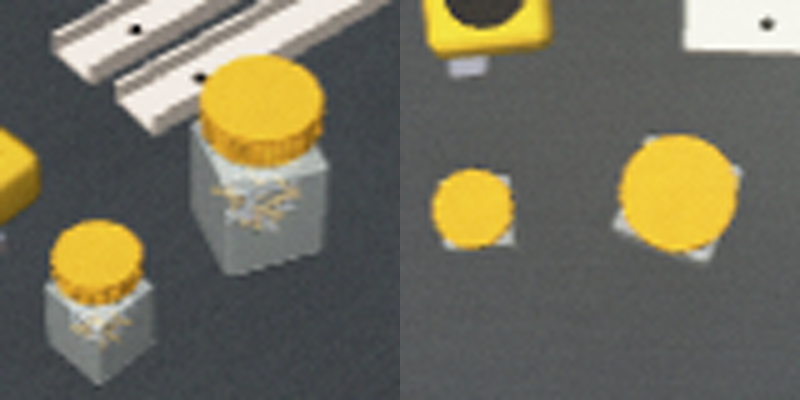

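View pics/c2.png

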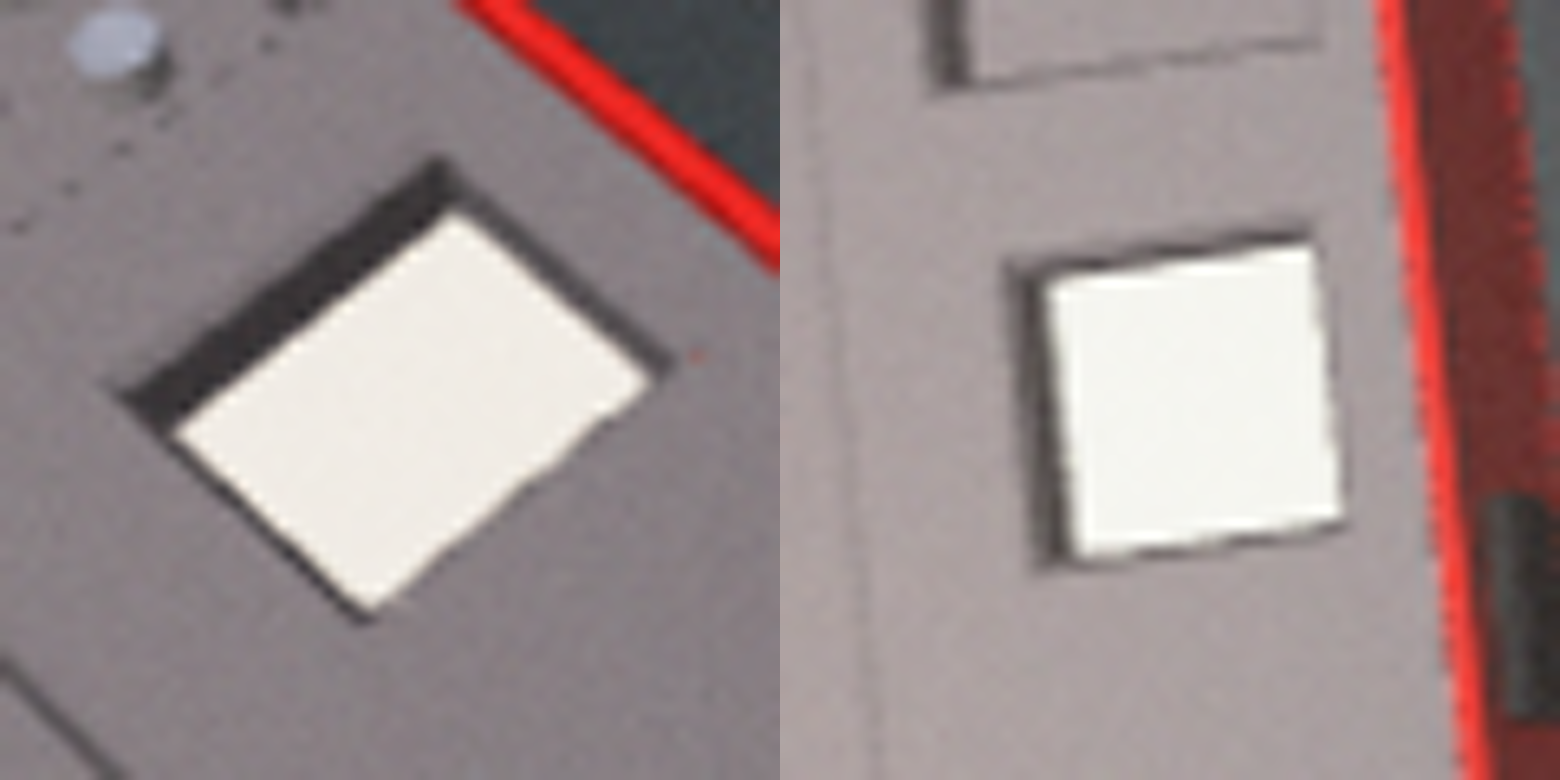

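The larger jar (right jar in both views: side px ~(260,202), top px ~(270,197), cap ~24 px wide vs ~16) is the one meant. The small one at top (229,198) is the look-alike. Next I'll fit the jar and pocket models to the pictures.

```bash
cat > fit.py <<'E'
from h import *
from scipy.optimize import minimize
def P(p,X): return np.array([proj(p,x) for x in X])
S=8
def render(poly,box):
    x0,y0,x1,y1=box
    m=np.zeros(((y1-y0)*S,(x1-x0)*S),np.uint8)
    for q in poly:
        q=((q-[x0,y0]+0.5)*S-0.5)
        m2=np.zeros_like(m);cv2.fillPoly(m2,[np.round(q*16).astype(np.int32)],255,shift=4);m|=m2
    return m
def dn(m): return cv2.resize(m,(m.shape[1]//S,m.shape[0]//S),interpolation=cv2.INTER_AREA)/255.
def rot(a):return np.array([[np.cos(a),-np.sin(a)],[np.sin(a),np.cos(a)]])
def sq(x,y,a,h,z):
    c=np.array([[h,h],[-h,h],[-h,-h],[h,-h]])@rot(a).T+[x,y];return np.c_[c,np.full(4,z)]
def circ(x,y,r,z):
    t=np.linspace(0,2*np.pi,48,endpoint=False);return np.c_[x+r*np.cos(t),y+r*np.sin(t),np.full(48,z)]
def hull(q): return cv2.convexHull(q.astype(np.float32))[:,0]
def box_of(c,w): return (c[0]-w,c[1]-w,c[0]+w,c[1]+w)
def cut(p,b): return p['image'][b[1]:b[3],b[0]:b[2]].astype(float)
def pocket_model(p,b,x,y,a):
    return dn(render([P(p,sq(x,y,a,29,62))],b)&render([P(p,sq(x,y,a,29,77))],b))
def white(p,b):
    g=cut(p,b).min(2);return np.clip((g-140)/(235-140),0,1)
def yellow(p,b):
    i=cut(p,b);return np.clip((i[:,:,0]-i[:,:,2]-60)/80,0,1)
def cap_model(p,b,x,y,zb): return dn(render([hull(P(p,np.r_[circ(x,y,29,zb+20),circ(x,y,29,zb)]))],b))
def body_model(p,b,x,y,a,z0=0):
    h=hull(P(p,np.r_[sq(x,y,a,27,z0),sq(x,y,a,27,z0+66)]));return dn(render([h],b)|render([hull(P(p,np.r_[circ(x,y,29,z0+97),circ(x,y,29,z0+77)]))],b))
def fit(cost,x0,st):
    best=None
    s=np.array([x0]+[np.array(x0)+np.eye(len(x0))[i]*st[i] for i in range(len(x0))])
    r=minimize(cost,x0,method='Nelder-Mead',options=dict(initial_simplex=s,xatol=.02,fatol=1e-4,maxiter=300));return np.round(r.x,3),round(r.fun,3)
E
cat > f1.py <<'E'
from fit import *
s=capture('side');t=capture('top')
V=[(s,box_of((141,270),32)),(t,box_of((143,197),25))]
W=[white(*v) for v in V]
for nm,ix in(('side',[0]),('top',[1]),('both',[0,1])):
    for a0 in(0.05,-.1,.2):
        print('pocket',nm,fit(lambda q:sum(((pocket_model(*V[i],q[0],q[1],q[2])-W[i])**2).sum() for i in ix),[560,166,a0],[4,4,.1]))
V=[(s,box_of((260,200),32)),(t,box_of((269,195),25))]
Y=[yellow(*v) for v in V]
for nm,ix in(('side',[0]),('top',[1]),('both',[0,1])):
    print('cap',nm,fit(lambda q:sum(((cap_model(*V[i],q[0],q[1],76.5)-Y[i])**2).sum() for i in ix),[568,-156],[4,4]))
G=[]
for p,b in V:
    i=cut(p,b);bg=np.median(i.reshape(-1,3),0) if p is t else np.array(i[45,58]);print(bg)
    d=np.abs(i-bg).max(2);G.append(np.clip((d-15)/40,0,1))
# exclude runner/other: keep the largest comp around the centre
cv2.imwrite('pics/m.png',np.hstack([cv2.resize(g*255,(400,400)) for g in G]))
for a0 in(-.35,-.2,-.5):
    print('body top',fit(lambda q:((body_model(*V[1],*q)-G[1])**2).sum(),[568,-156,a0],[3,3,.1]))
m=np.zeros_like(G[0]);m[:]=1
# mask upper region (runners)
m[:22]=0
for a0 in(-.35,-.2,-.5):
    print('body side',fit(lambda q:(m*(body_model(*V[0],*q)-G[0])**2).sum(),[568,-156,a0],[3,3,.1]))
E
python3 f1.py
```

```text
pocket side (array([5.56891e+02, 1.64592e+02, 1.56000e-01]), np.float64(16.06))
pocket side (array([5.56841e+02, 1.64521e+02, 1.67000e-01]), np.float64(16.562))
pocket side (array([5.57025e+02, 1.64704e+02, 1.68000e-01]), np.float64(16.597))
pocket top (array([5.59628e+02, 1.63602e+02, 1.65000e-01]), np.float64(59.494))
pocket top (array([5.60000e+02, 1.63658e+02, 1.56000e-01]), np.float64(59.078))
pocket top (array([5.59907e+02, 1.63762e+02, 1.52000e-01]), np.float64(58.802))
pocket both (array([5.58480e+02, 1.64595e+02, 1.62000e-01]), np.float64(100.52))
pocket both (array([5.58276e+02, 1.64237e+02, 1.67000e-01]), np.float64(99.103))
pocket both (array([5.58244e+02, 1.63926e+02, 1.69000e-01]), np.float64(100.083))
cap side (array([ 564.702, -160.804]), np.float64(155.501))
cap top (array([ 566.796, -161.088]), np.float64(3.076))
cap both (array([ 566.128, -161.17 ]), np.float64(167.302))
[67. 71. 73.]
[94. 95. 91.]
body top (array([ 5.67447e+02, -1.61333e+02, -3.44000e-01]), np.float64(17.661))
body top (array([ 5.67785e+02, -1.61253e+02, -3.64000e-01]), np.float64(18.084))
body top (array([ 5.67515e+02, -1.61201e+02, -3.51000e-01]), np.float64(17.972))
body side (array([ 5.67224e+02, -1.62872e+02, -4.61000e-01]), np.float64(260.674))
body side (array([ 5.67262e+02, -1.63017e+02, -4.55000e-01]), np.float64(260.478))
body side (array([ 5.67299e+02, -1.62712e+02, -4.72000e-01]), np.float64(260.785))[ WARN:0@2.580] global loadsave.cpp:1063 imwrite_ Unsupported depth image for selected encoder is fallbacked to CV_8U.
```

```bash
sleep 1
```

```text
(no output)
```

View pics/m.png

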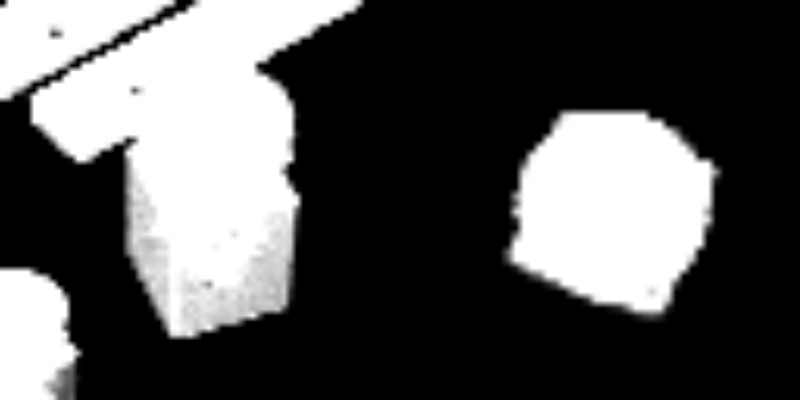

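```bash
cat > f2.py <<'E'
from fit import *
s=capture('side');t=capture('top')
V=[(s,box_of((141,270),32)),(t,box_of((143,197),25))]
W=[np.clip((cut(*v).min(2)-180)/50,0,1) for v in V]
for nm,ix in(('side',[0]),('top',[1]),('both',[0,1])):
    for a0 in(0.05,.2):
        r=fit(lambda q:sum(((pocket_model(*V[i],q[0],q[1],q[2])-W[i])**2).sum() for i in ix),[560,166,a0],[4,4,.1]);print('pocket',nm,r)
q=r[0]
V2=[(s,box_of((260,200),32)),(t,box_of((269,195),25))]
p,b=V2[0]
d=np.abs(cut(p,b)-np.array([67.,71,73])).max(2);G=np.clip((d-15)/30,0,1)
m=np.ones_like(G);m[:28]=0;m[:,:14]=0
for a0 in(-.35,-.2):
    print('body side',fit(lambda q:(m*(body_model(*V2[0],*q)-G)**2).sum(),[568,-161,a0],[3,3,.1]))
Y=yellow(p,b);m=np.ones_like(Y);m[40:,:20]=0
print('cap side',fit(lambda q:(m*(cap_model(p,b,q[0],q[1],76.5)-Y)**2).sum(),[568,-160],[4,4]))
print('cap side',fit(lambda q:(m*(cap_model(p,b,q[0],q[1],q[2])-Y)**2).sum(),[568,-160,76.5],[4,4,3]))
for p,n in((s,'so'),(t,'to')):
    k=1.56;i=cv2.resize(p['image'][:,:,::-1],None,fx=k,fy=k)
    def dr(X,c): cv2.polylines(i,[np.round((P(p,X)+.5)*k*16).astype(np.int32)],True,c,1,shift=4)
    dr(sq(*q,29,62),(0,255,0));dr(sq(*q,32,80),(255,0,0))
    R=rot(q[2]);c=np.array(q[:2])-R@[-60,-55]
    rec=np.array([[190,110],[-190,110],[-190,-110],[190,-110]])@R.T+c
    dr(np.c_[rec,[85]*4],(255,255,0))
    dr(sq(567.4,-161.3,-.35,27,0),(0,255,0));dr(sq(567.4,-161.3,-.35,27,66),(0,255,0));dr(circ(567.4,-161.3,29,97),(255,0,0))
    cv2.imwrite(f'pics/{n}.png',i)
print(c)
E
python3 f2.py
```

```text
pocket side (array([5.57036e+02, 1.64286e+02, 1.51000e-01]), np.float64(30.276))
pocket side (array([5.57302e+02, 1.64547e+02, 1.77000e-01]), np.float64(29.511))
pocket top (array([5.59513e+02, 1.63583e+02, 1.60000e-01]), np.float64(10.697))
pocket top (array([5.59564e+02, 1.63468e+02, 1.51000e-01]), np.float64(11.023))
pocket both (array([5.58590e+02, 1.64119e+02, 1.68000e-01]), np.float64(58.733))
pocket both (array([5.58231e+02, 1.63800e+02, 1.59000e-01]), np.float64(57.861))
body side (array([ 5.66812e+02, -1.61592e+02, -4.14000e-01]), np.float64(11.927))
body side (array([ 5.66842e+02, -1.62067e+02, -4.29000e-01]), np.float64(11.716))
cap side (array([ 564.72 , -160.736]), np.float64(14.993))
cap side (array([ 580.942, -176.017,   54.074]), np.float64(4.679))
[608.76596699 227.60608993]
```

```bash
sleep 1
```

```text
(no output)
```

View pics/so.png

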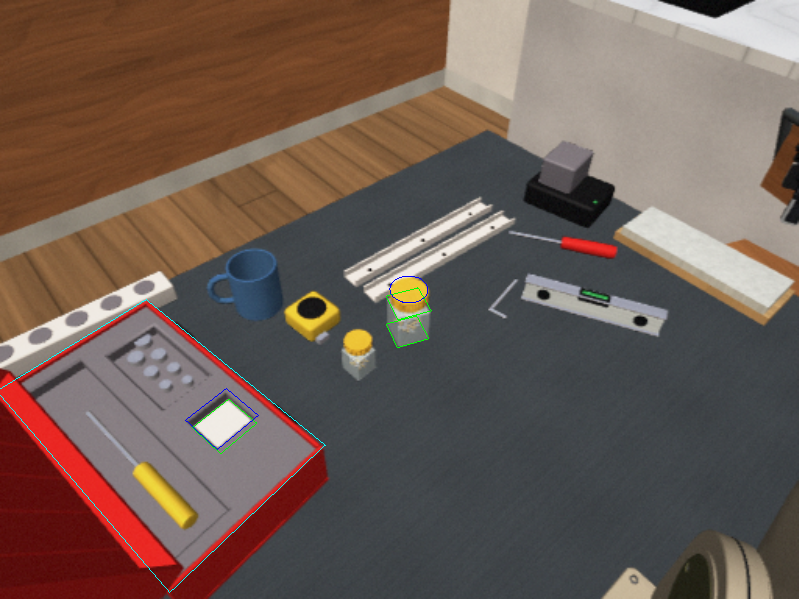

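View pics/to.png

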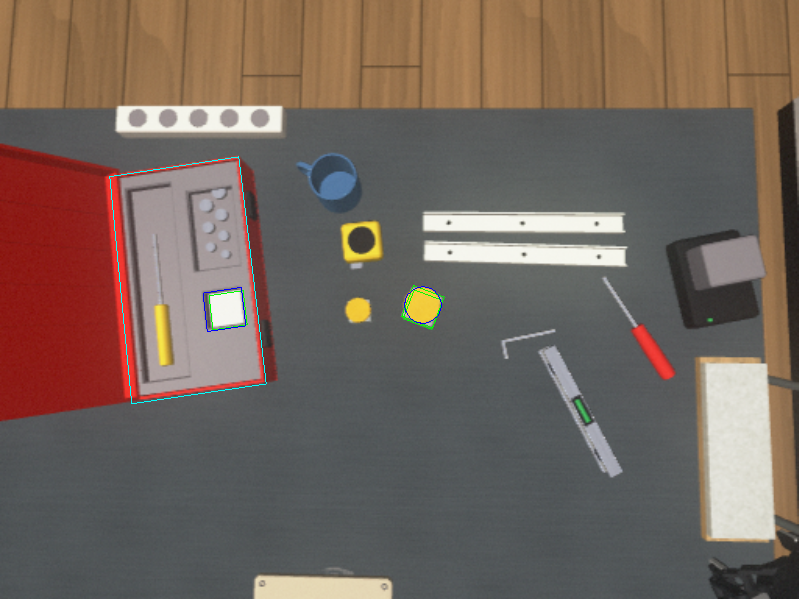

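Run:
```python
import bench
print([n for n in dir(bench) if not n.startswith('__')])
try: print(bench.grip_depth)
except Exception as e: print(e)
o=bench.get_obs(); print(o['clock'],o.keys())
```

```text
['IKError', 'capture', 'find_in', 'get_obs', 'grip_depth', 'mark_of', 'sign_off']
18.700000000000003
0.9 dict_keys(['clock', 'joint_pos', 'dq', 'tau', 'eef_pos', 'tool_rot', 'force', 'ft_torque', 'width'])
```

```bash
cat > plan.py <<'E'
import sys,numpy as np
from bench import get_obs
# usage: plan.py x y z yaw  -> row numbers from measured pose
a=list(map(float,sys.argv[1:5]))
o=get_obs();e=np.array(o['eef_pos']);r=o['tool_rot']
from scipy.spatial.transform import Rotation as Ro
R=Ro.from_euler('xyz',r).as_matrix()
if len(sys.argv)>5: e=np.array(list(map(float,sys.argv[5:8])));y=float(sys.argv[8]);R=Ro.from_euler('xyz',[np.pi,0,y]).as_matrix();r=[0,0,y]
d=R.T@(np.array(a[:3])-e)/750
print('rpy',np.round(r,4),'pos',np.round(e,2),'q7',np.round(o['joint_pos'],3),'w',round(o['width'],1),'t',o['clock'],'F',np.round(o['force'],1),'M',np.round(o['ft_torque'],3))
print('row %.4f %.4f %.4f %.4f'%(*d,-(a[3]-r[2])/np.pi))
E
python3 plan.py 567.2 -161.5 193.5 1.19 245.022 -574.995 193.538 0.4; python3 plan.py 567.2 -161.5 193.5 1.19
```

```text
rpy [0.  0.  0.4] pos [ 245.02 -575.    193.54] q7 [ 1.145  0.332 -0.065  1.46   0.022  1.35  -0.089] w 85.0 t 0.9 F [-0.5 -0.5  0. ] M [ 0.013 -0.013  0.001]
row 0.6104 -0.3405 0.0001 -0.2515
rpy [ 3.1415 -0.      0.4027] pos [ 244.98 -575.01  193.56] q7 [ 1.145  0.332 -0.065  1.46   0.022  1.35  -0.089] w 85.0 t 0.9 F [-0.5 -0.5  0. ] M [ 0.013 -0.013  0.001]
row 0.6113 -0.3389 0.0000 -0.2506
```

Request:
step_arm(series="0.611 -0.339 0 -0.2506; 0.611 -0.339 0 -0.2506; 0.611 -0.339 0 -0.2506; 0.611 -0.339 0 -0.2506; 0.611 -0.339 0 -0.2506; 0.611 -0.339 0 -0.2506; 0.611 -0.339 0 -0.2506; 0.611 -0.339 0 -0.2506; 0.611 -0.339 0 -0.2506; 0.611 -0.339 0 -0.2506; 0.611 -0.339 0 -0.2506; 0.611 -0.339 0 -0.2506", hand=1, newtons=40)

```text
clock: 2.4
eef_pos: [566.3, -163.1, 193.6]
tool_rot: [3.141, 0.001, 1.188]
force: [-0.3, 0.1, -0.1]
width: 85.5
```

```bash
python3 plan.py 567.2 -161.5 120 1.19
python3 - <<'E'
from h import *
s=capture('side');t=capture('top');save(s,'s1');save(t,'t1')
a=np.hstack([cv2.resize(s['image'][130:260,180:330],(400,347)),cv2.resize(t['image'][130:260,190:340],(400,347))]);cv2.imwrite('pics/c3.png',a[:,:,::-1])
E
```

```text
rpy [3.1414e+00 7.0000e-04 1.1878e+00] pos [ 566.31 -163.06  193.61] q7 [ 0.594  0.291 -0.478  1.539  0.137  1.344 -0.28 ] w 85.5 t 2.4 F [-0.3  0.1 -0.1] M [ 0.041 -0.013  0.022]
row 0.0024 0.0003 0.0981 -0.0007
```

View pics/c3.png

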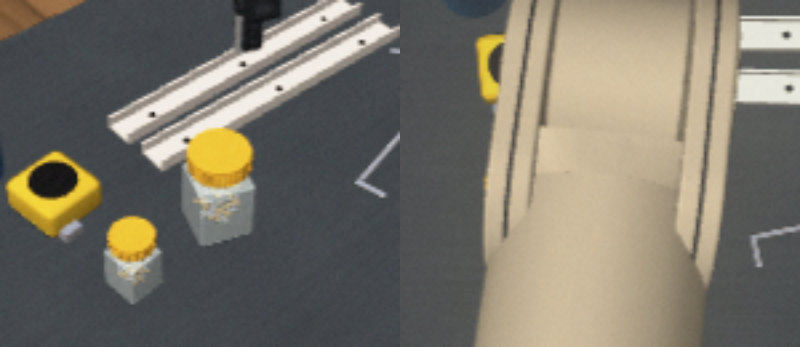

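View pics/s1.png

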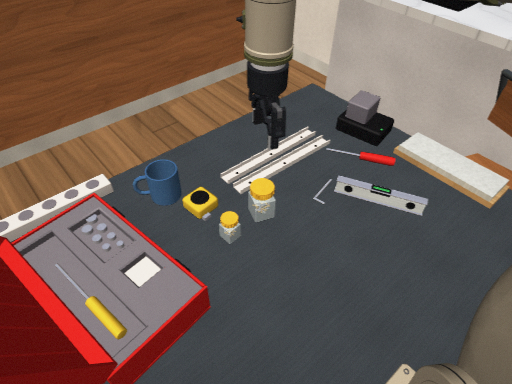

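Run:
```python
from h import *
s=capture('side')
for X in[(566.3,-163,193.6),(567,-161.5,97),(567,-161.5,0),(566.3+40*.93,-163-40*.37,205),(566.3-40*.93,-163+40*.37,205)]: print(np.round(proj(s,X),1))
cv2.imwrite('pics/c4.png',cv2.resize(s['image'][60:240,180:340],(640,720)[:2][::1] and (530,596))[:,:,::-1])
```

```text
[263.4 153. ]
[261.5 184.6]
[260.4 211.6]
[257.4 138.2]
[270.1 160.4]
```

View pics/c4.png

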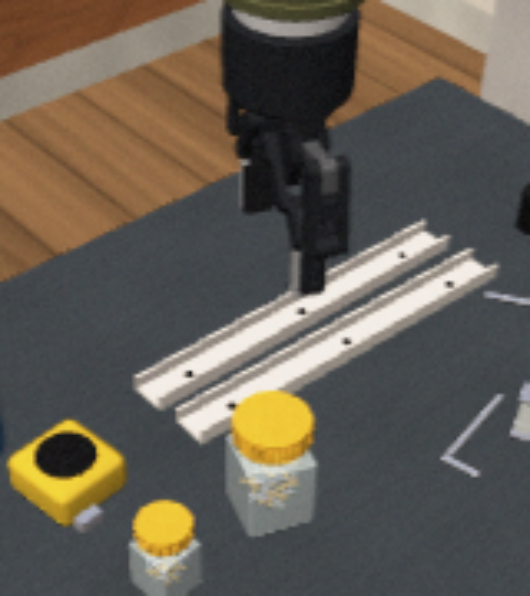

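Run:
```python
from h import *
s=capture('side');t=capture('top')
for p in(s,t):
  for z in(193,207): print(np.round(proj(p,(245,-575,z)),1))
a=cv2.imread('pics/top0.png')[300:384,432:512];b=cv2.imread('pics/side0.png')[60:150,432:512]
cv2.imwrite('pics/c5.png',np.hstack([cv2.resize(a,(400,420)),cv2.resize(b,(373,420))]))
d=cv2.resize(t['image'],(768,576));cv2.imwrite('pics/c6.png',d[:,:,::-1])
```

```text
[493.6 148.5]
[496.6 143.6]
[465.1 345.1]
[468.6 347.3]
```

View pics/c5.png

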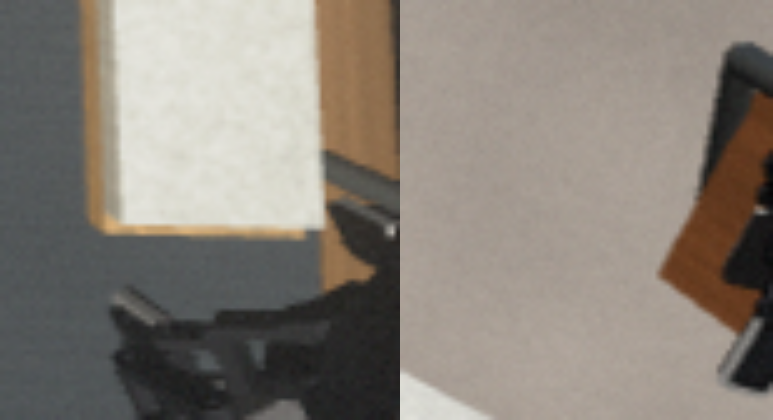

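View pics/c6.png

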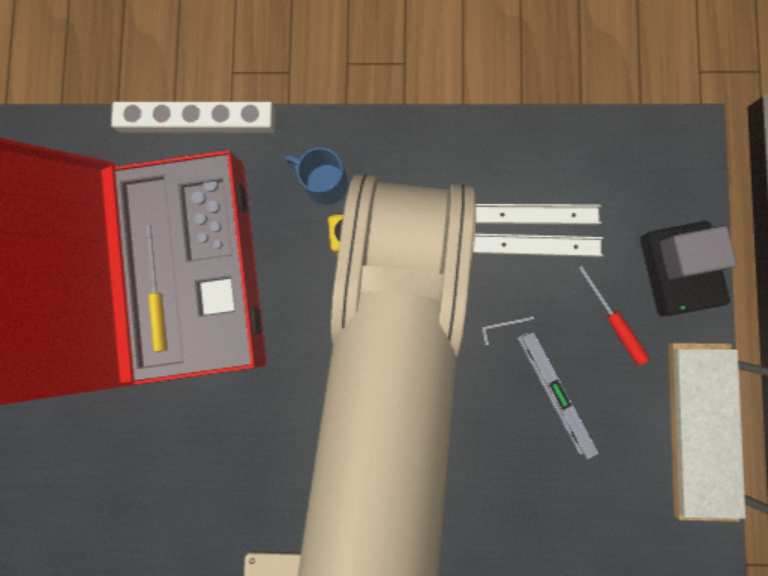

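```bash
cat > ov.py <<'E'
from h import *
from scipy.spatial.transform import Rotation as Ro
def overlay(p,o,name,c,w,k):
    R=Ro.from_euler('xyz',o['tool_rot']).as_matrix();e=np.array(o['eef_pos'])
    W=o['width']/2; b=-13*W/42.5
    i=cv2.resize(p['image'][:,:,::-1],None,fx=k,fy=k,interpolation=cv2.INTER_CUBIC)
    def L(A,col):
        q=np.array([(proj(p,R@np.array(a,float)+e)+.5)*k for a in A]);cv2.polylines(i,[np.round(q*8).astype(np.int32)],False,col,1,shift=3)
    for s in(1,-1):
        for x in(11,-11):
            L([(x,s*W,b-38),(x,s*W,b),(x,s*(W+14),b),(x,s*(W+14),b-38)],(0,255,0))
    for z in(-72.7,-150): L([(38,42,z),(-38,42,z),(-38,-42,z),(38,-42,z),(38,42,z)],(0,0,255))
    L([(0,0,-150),(0,0,0)],(255,255,0))
    x,y=int(c[0]*k),int(c[1]*k);h=int(w*k);i=i[max(0,y-h):y+h,max(0,x-h):x+h]
    cv2.imwrite('pics/'+name+'.png',i)
if __name__=='__main__':
    import sys
    s=capture('side');overlay(s,get_obs(),sys.argv[1],(265,140),75,5)
E
python3 ov.py ov1
```

```text
(no output)
```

View pics/ov1.png

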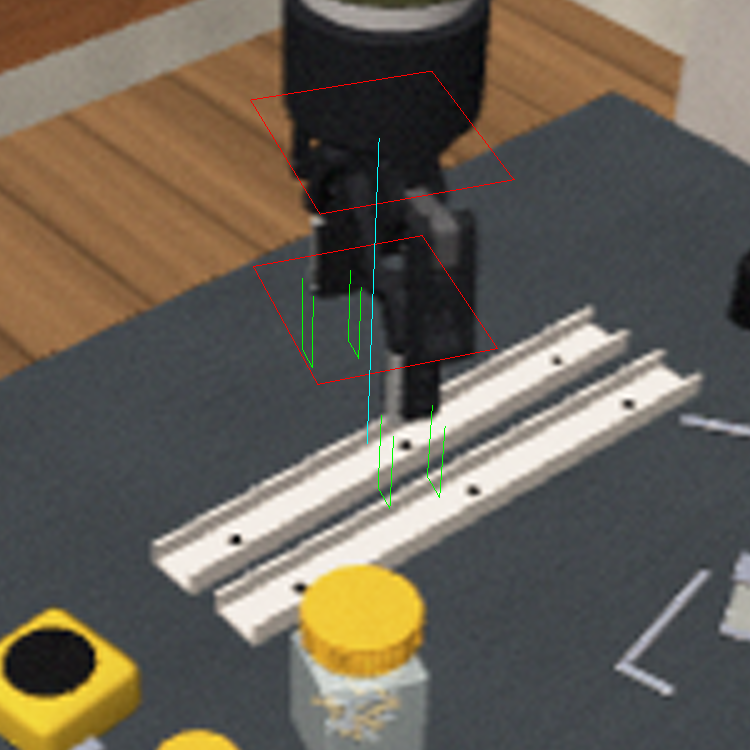

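Run:
```python
from h import *
s=capture('side');t=capture('top')
for p in(s,t):
  M=np.array(p['camera_from_world']);print('C',np.round(-M[:3,:3].T@M[:3,3],1),np.linalg.det(M[:3,:3]),np.abs(M[:3,:3]@M[:3,:3].T-np.eye(3)).max())
  for z in(193,300,400,500,600): print(z,np.round(proj(p,(566,-163,z)),1))
  print(np.round(proj(p,(0,0,0)),1),np.round(proj(p,(0,0,300)),1))
```

```text
C [106.4 269.6 716.3] 0.9999999999999999 3.3306690738754696e-16
193 [263.5 153.3]
300 [265.2 111.7]
400 [267.1  64.2]
500 [269.5   5.3]
600 [272.5 -69.4]
[423.1 470.5] [525.3 420. ]
C [ 487.7 -161.5 1024.4] 0.9999999999999996 5.551115123125783e-16
193 [271.1 191.6]
300 [271.2 186.5]
400 [271.4 180.1]
500 [271.7 171.3]
600 [272.1 158.4]
[206.2 414.1] [178.1 496.6]
```

View pics/side0.png

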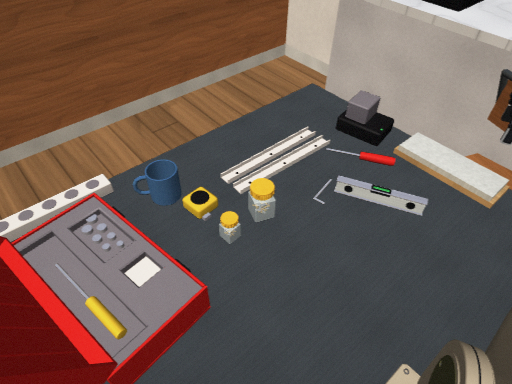

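Request:
step_arm(series="0.001 0 0.05 0; 0.002 0 0.098 0; 0.002 0 0.098 0; 0.002 0 0.098 0")

```text
clock: 3.3
eef_pos: [568.3, -160.2, 121.5]
tool_rot: [3.14, -0.0, 1.19]
force: [0.8, 0.3, 0.8]
width: 85.2
```

```bash
python3 plan.py 567.2 -161.5 120 1.19; python3 ov.py ov2
```

```text
rpy [ 3.1400e+00 -3.0000e-04  1.1901e+00] pos [ 568.25 -160.16  121.54] q7 [ 0.585  0.344 -0.474  1.63   0.166  1.205 -0.305] w 85.2 t 3.3 F [0.8 0.3 0.8] M [-0.053  0.003  0.048]
row -0.0022 -0.0006 0.0020 0.0000
```

View pics/ov2.png

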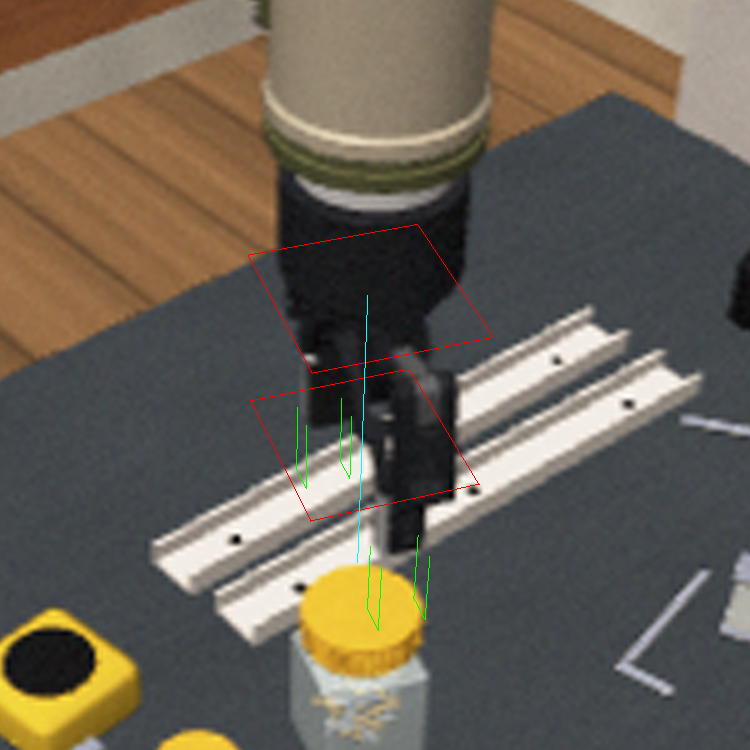

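Request:
step_arm(series="-0.001 0 0.02 0; -0.002 0 0.04 0; -0.002 0 0.04 0; -0.002 0 0.04 0")

```text
clock: 3.85
eef_pos: [567.0, -161.4, 90.0]
tool_rot: [-3.142, -0.0, 1.19]
force: [-0.1, -0.3, 0.1]
width: 85.6
```

```bash
python3 plan.py 567.2 -161.5 30 1.19; sed -i 's/(265,140),75,5/(265,160),75,5/' ov.py; python3 ov.py ov3
```

```text
rpy [-3.1415e+00 -1.0000e-04  1.1901e+00] pos [ 566.99 -161.43   90.03] q7 [ 0.583  0.373 -0.468  1.664  0.181  1.148 -0.313] w 85.6 t 3.85 F [-0.1 -0.3  0.1] M [ 0.014 -0.042 -0.001]
row 0.0000 0.0003 0.0800 0.0000
```

View pics/ov3.png

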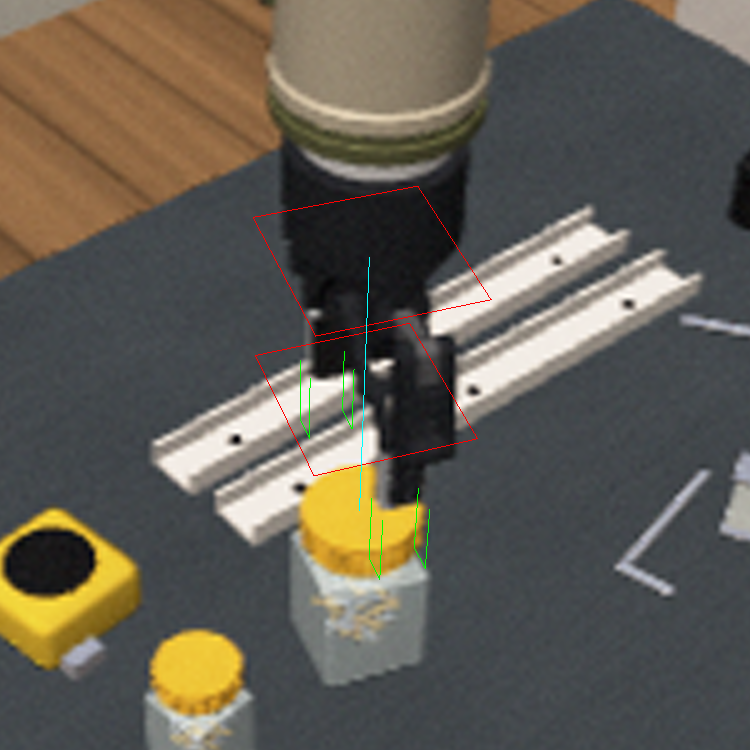

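Run:
```python
from ov import *
t=capture('top');s=capture('side')
for off,n in((0,'a'),(45,'b')):
    for p,nm,c in((t,'top0',(470,345)),(s,'side0',(480,130))):
        q=dict(p);q['image']=cv2.imread(f'pics/{nm}.png')[:,:,::-1]
        overlay(q,dict(tool_rot=[3.1415,0,.4027],eef_pos=[245,-575,193.5+off],width=85),f'iv_{nm}{n}',c,40,5)
a=[cv2.resize(cv2.imread(f'pics/iv_{m}{n}.png'),(390,390)) for n in'ab' for m in('top0',)]
cv2.imwrite('pics/iv.png',np.hstack(a))
```

```text
(no output)
```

View pics/iv.png

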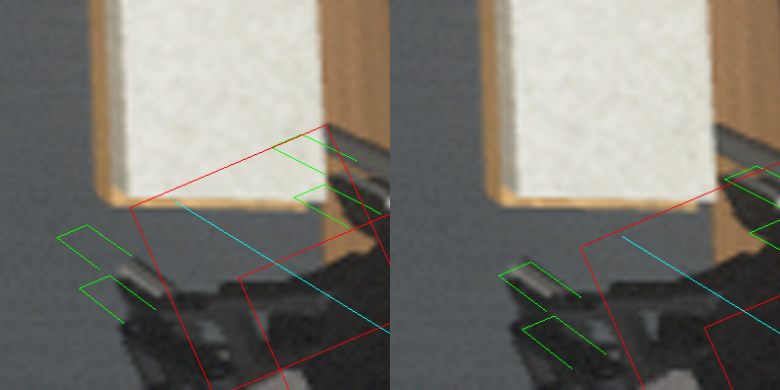

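Request:
step_arm(series="0 0 0.027 0; 0 0 0.053 0; 0 0 0.08 0; 0 0 0.08 0; 0 0 0.08 0")

```text
clock: 4.62
eef_pos: [567.2, -161.4, 30.2]
tool_rot: [3.141, -0.0, 1.19]
force: [0.2, -0.1, 0.5]
width: 85.4
```

```bash
python3 plan.py 567.2 -161.5 30 1.19; sed -i 's/(265,160),75,5/(265,180),75,5/' ov.py; python3 ov.py ov4
```

```text
rpy [ 3.1413e+00 -1.0000e-04  1.1901e+00] pos [ 567.22 -161.43   30.22] q7 [ 0.569  0.439 -0.454  1.715  0.218  1.038 -0.34 ] w 85.4 t 4.625 F [ 0.2 -0.1  0.5] M [-0.048 -0.018 -0.043]
row -0.0001 0.0000 0.0003 0.0000
```

View pics/ov4.png

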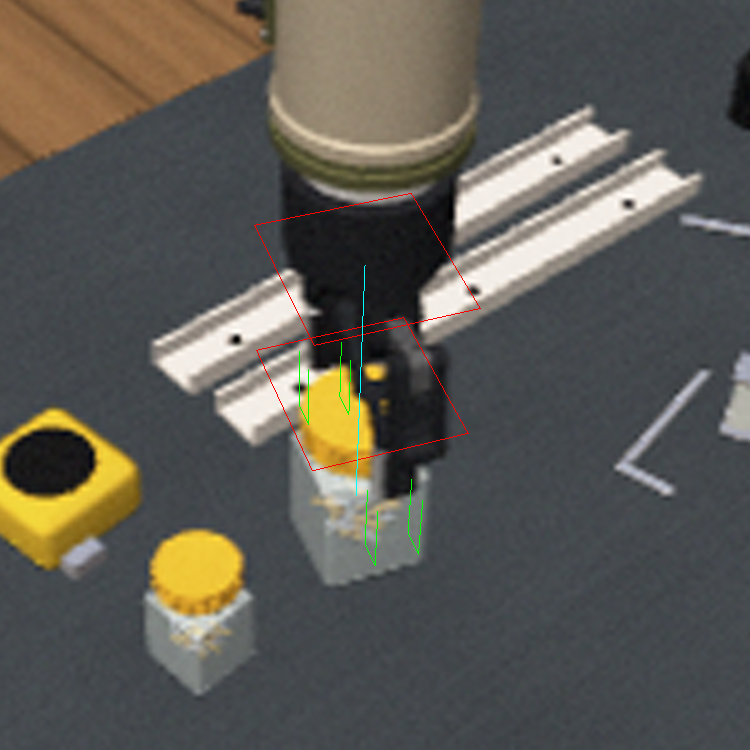

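Request:
step_arm(series="0 0 0 0; 0 0 0 0; 0 0 0 0; 0 0 0 0; 0 0 0 0; 0 0 0 0; 0 0 0 0; 0 0 0 0", hand=-1, newtons=25)

```text
clock: 5.68
eef_pos: [567.1, -161.5, 30.5]
tool_rot: [3.141, 0.0, 1.19]
force: [-3.5, 0.8, 5.8]
width: 57.0
```

```bash
python3 plan.py 567.2 -161.5 30 1.19;  python3 ov.py ov5
```

```text
rpy [3.1411e+00 1.0000e-04 1.1901e+00] pos [ 567.07 -161.46   30.53] q7 [ 0.569  0.438 -0.454  1.715  0.218  1.038 -0.34 ] w 57.0 t 5.675 F [-3.5  0.8  5.8] M [0.151 0.615 0.001]
row 0.0000 0.0002 0.0007 0.0000
```

View pics/ov5.png

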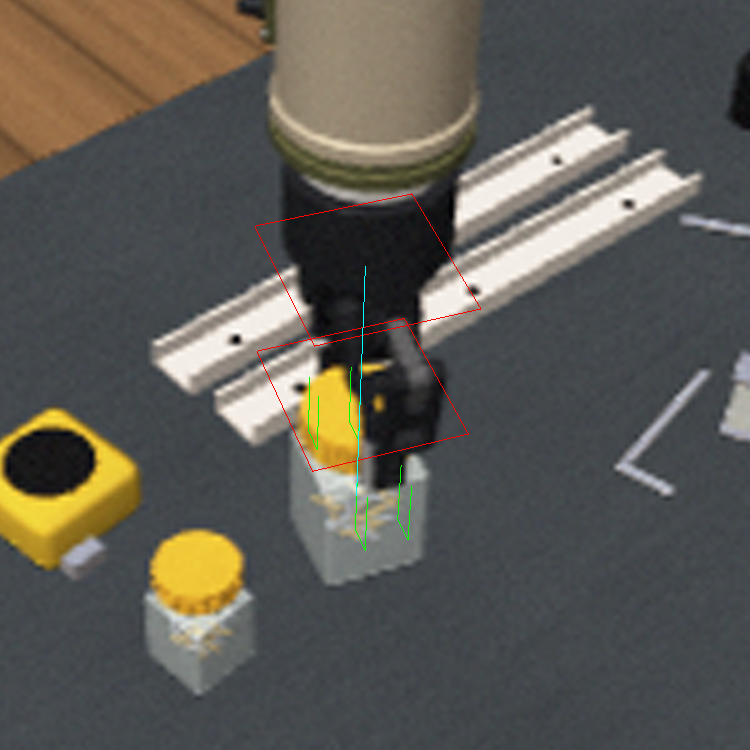

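Run:
```python
from h import *
s=capture('side')
for X in[(542,-151.5,0),(542,-151.5,20),(542,-151.5,39),(542,-151.5,50),(542,-151.5,66),(542,-151.5,97)]:
    q=proj(s,X);print(X,np.round(q,1),np.round((q+.5-[190,105])*5))
    print(np.round((q+.5-[190,105])*5+0))
```

```text
(542, -151.5, 0) [264.  219.3] [373. 574.]
[373. 574.]
(542, -151.5, 20) [264.3 214. ] [374. 548.]
[374. 548.]
(542, -151.5, 39) [264.5 208.9] [375. 522.]
[375. 522.]
(542, -151.5, 50) [264.7 205.9] [376. 507.]
[376. 507.]
(542, -151.5, 66) [264.9 201.4] [377. 484.]
[377. 484.]
(542, -151.5, 97) [265.4 192.3] [379. 439.]
[379. 439.]
```

Request:
step_arm(series="0 0 0 0; 0 0 0 0; 0 0 0 0; 0 0 -0.005 0; 0 0 -0.0107 0; 0 0 -0.0107 0; 0 0 -0.0107 0", hand=1)

```text
clock: 6.65
eef_pos: [566.9, -161.5, 38.1]
tool_rot: [3.141, 0.0, 1.19]
force: [-1.4, -1.0, -0.4]
width: 85.1
```

Request:
step_arm(series="0 0 0 0; 0 0 0 0; 0 0 0 0; 0 0 0 0; 0 0 0 0; 0 0 0 0; 0 0 0 0; 0 0 0 0", hand=-1, newtons=50)

```text
clock: 7.65
eef_pos: [566.9, -161.4, 38.3]
tool_rot: [-3.142, 0.0, 1.19]
force: [-4.1, 1.0, 5.0]
width: 56.3
```

```bash
python3 plan.py 567.2 -161.5 200 1.19;  python3 ov.py ov6
```

```text
rpy [-3.1415e+00  1.0000e-04  1.1901e+00] pos [ 566.86 -161.4    38.28] q7 [ 0.571  0.429 -0.457  1.709  0.213  1.053 -0.336] w 56.3 t 7.65 F [-4.1  1.   5. ] M [0.193 0.734 0.053]
row 0.0000 0.0005 -0.2156 0.0000
```

View pics/ov6.png

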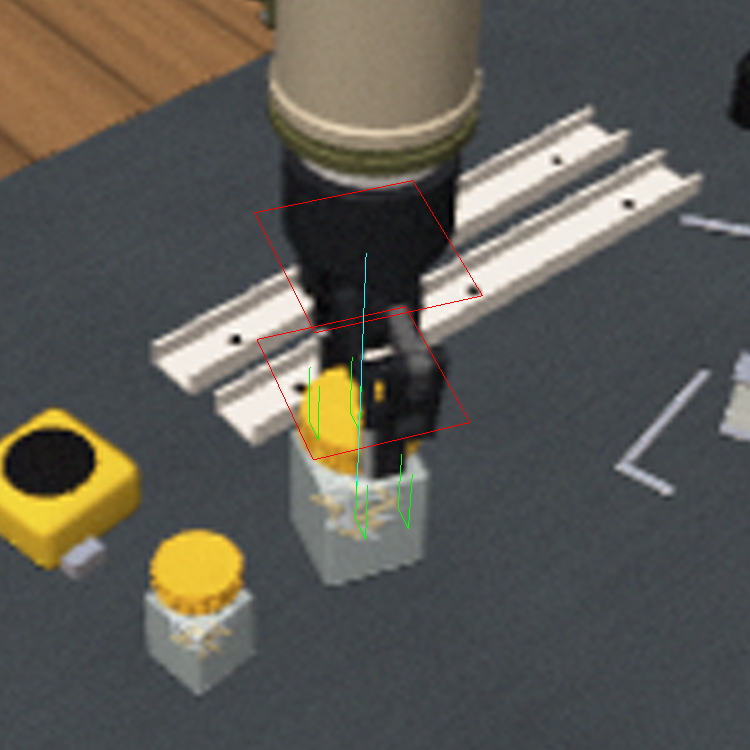

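Request:
step_arm(series="0 0 -0.013 0; 0 0 -0.027 0; 0 0 -0.06 0; 0 0 -0.1 0; 0 0 -0.14 0; 0 0 -0.18 0; 0 0 -0.18 0; 0 0 -0.18 0")

```text
clock: 8.7
eef_pos: [566.3, -161.4, 171.7]
tool_rot: [-3.14, 0.0, 1.19]
force: [-0.4, -0.0, -6.1]
width: 55.8
```

```bash
python3 plan.py 558.4 164 173 1.73; sed -i 's/(265,180),75,5/(265,150),75,5/' ov.py; python3 ov.py ov7
```

```text
rpy [-3.1401e+00  3.0000e-04  1.1900e+00] pos [ 566.26 -161.4   171.71] q7 [ 0.593  0.305 -0.479  1.57   0.144  1.303 -0.286] w 55.8 t 8.7 F [-0.4 -0.  -6.1] M [-0.002  0.04  -0.022]
row 0.3989 -0.1710 -0.0016 -0.1719
```

View pics/ov7.png

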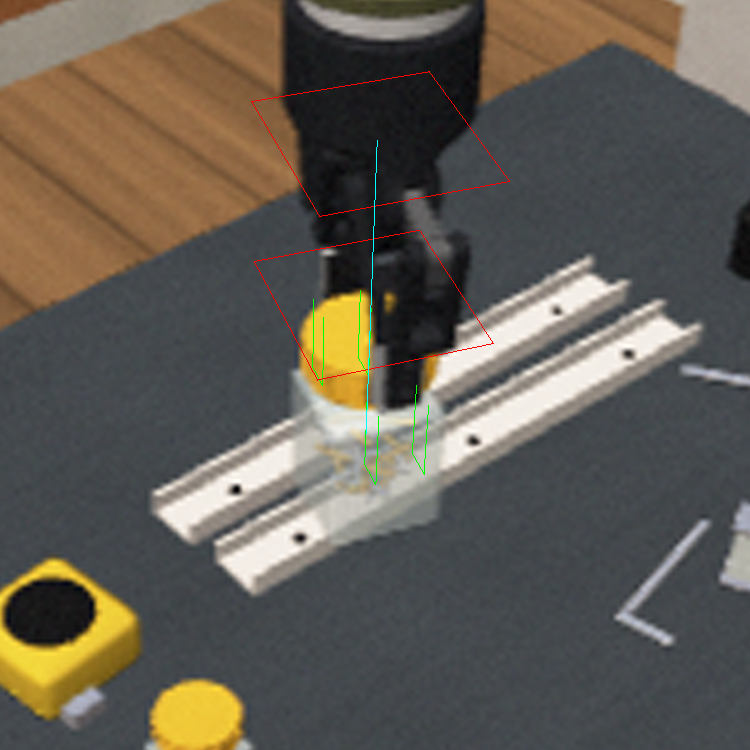

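Request:
step_arm(series="0.02 -0.0085 0 -0.0086; 0.06 -0.0255 0 -0.0258; 0.12 -0.051 0 -0.0516; 0.18 -0.077 0 -0.0774; 0.24 -0.103 0 -0.103; 0.30 -0.1285 0 -0.129; 0.35 -0.15 0 -0.151; 0.385 -0.165 0 -0.166; 0.399 -0.171 0 -0.172; 0.399 -0.171 0 -0.172; 0.399 -0.171 0 -0.172; 0.399 -0.171 0 -0.172")

```text
clock: 10.25
eef_pos: [559.4, 162.6, 173.0]
tool_rot: [3.142, 0.001, 1.728]
force: [-0.4, 0.3, -5.1]
width: 56.0
```

```bash
python3 plan.py 558.4 164 173 1.73
python3 - <<'E'
from h import *
s=capture('side');t=capture('top');save(s,'s8');save(t,'t8')
o=get_obs();print(o['eef_pos'])
a=np.hstack([cv2.resize(s['image'][150:300,60:220],(400,375)),cv2.resize(t['image'][110:260,70:230],(400,375))]);cv2.imwrite('pics/c8.png',a[:,:,::-1])
E
```

```text
rpy [3.1416e+00 6.0000e-04 1.7283e+00] pos [559.35 162.65 173.  ] q7 [ 0.224  0.333 -0.719  1.576  0.225  1.317 -0.367] w 56.0 t 10.25 F [-0.4  0.3 -5.1] M [ 0.001 -0.013  0.018]
row 0.0020 -0.0010 -0.0000 -0.0005
[559.25870216 163.08978406 173.01460354]
```

View pics/c8.png

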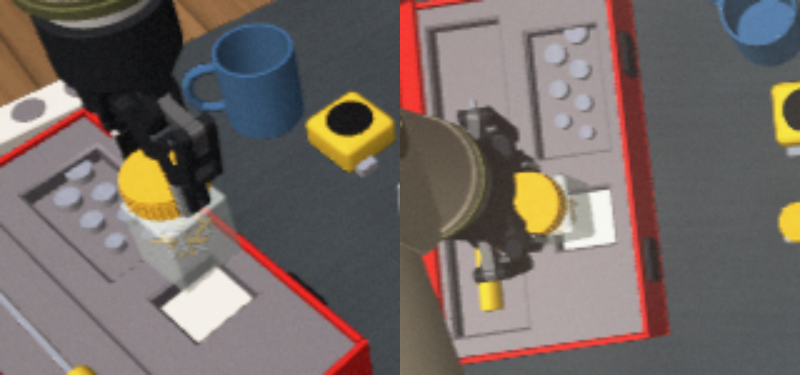

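```bash
cat > ov2.py <<'E'
from fit import *
import sys
z0=float(sys.argv[1]);x,y,a=map(float,sys.argv[2:5]);n=sys.argv[5]
out=[]
for nm,c in(('side',(143,228)),('top',(143,195))):
    p=capture(nm);k=6;i=cv2.resize(p['image'][:,:,::-1],None,fx=k,fy=k,interpolation=cv2.INTER_CUBIC)
    def dr(X,col): cv2.polylines(i,[np.round((P(p,X)+.5)*k*16).astype(np.int32)],True,col,1,shift=4)
    dr(sq(558.8,163.9,.157,29,62),(0,255,0));dr(sq(558.8,163.9,.157,29,77),(0,160,0))
    dr(sq(x,y,a,27,z0),(255,0,0));dr(sq(x,y,a,27,z0+66),(255,0,0));dr(circ(x,y,29,z0+97),(0,0,255));dr(circ(x,y,29,z0+77),(0,0,255))
    u,v=c;w=int(33*k);out.append(i[int(v*k)-int(w*1.4):int(v*k)+int(w*1.4),int(u*k)-w:int(u*k)+w])
cv2.imwrite('pics/'+n+'.png',np.hstack(out))
E
python3 ov2.py 134.7 559.2 163 .157 ov8
```

```text
(no output)
```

View pics/ov8.png

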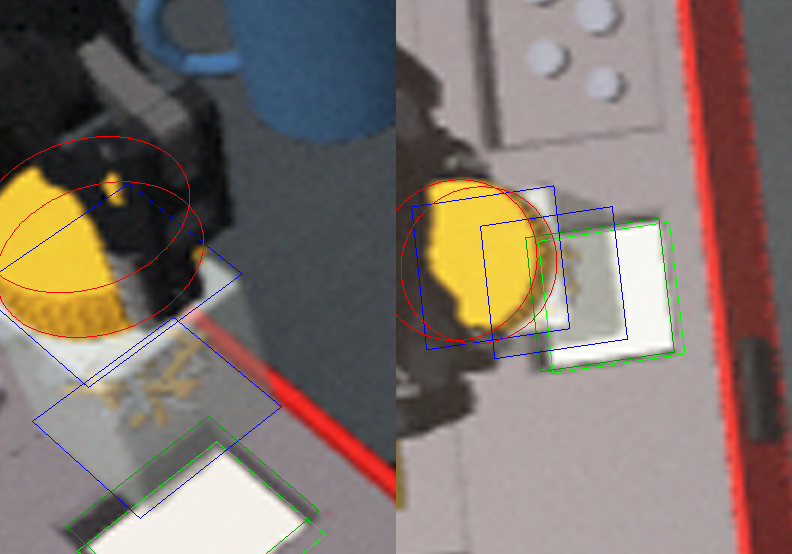

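Request:
step_arm(series="0.001 0 0.02 0; 0.001 0 0.04 0; 0.001 0 0.06 0; 0.001 0 0.06 0; 0.001 0 0.06 0; 0.001 0 0.06 0")

```text
clock: 11.2
eef_pos: [559.3, 164.9, 128.6]
tool_rot: [3.141, -0.0, 1.73]
force: [-0.2, 0.2, -4.3]
width: 56.3
```

```bash
python3 plan.py 558.8 163.9 128 1.728;python3 ov2.py 89.5 559 163.7 .157 ov9
```

```text
rpy [ 3.1405 -0.      1.7304] pos [559.34 164.94 128.65] q7 [ 0.213  0.369 -0.711  1.631  0.253  1.234 -0.389] w 56.3 t 11.2 F [-0.2  0.2 -4.3] M [ 0.028 -0.016  0.056]
row -0.0013 -0.0009 0.0009 0.0008
```

View pics/ov9.png

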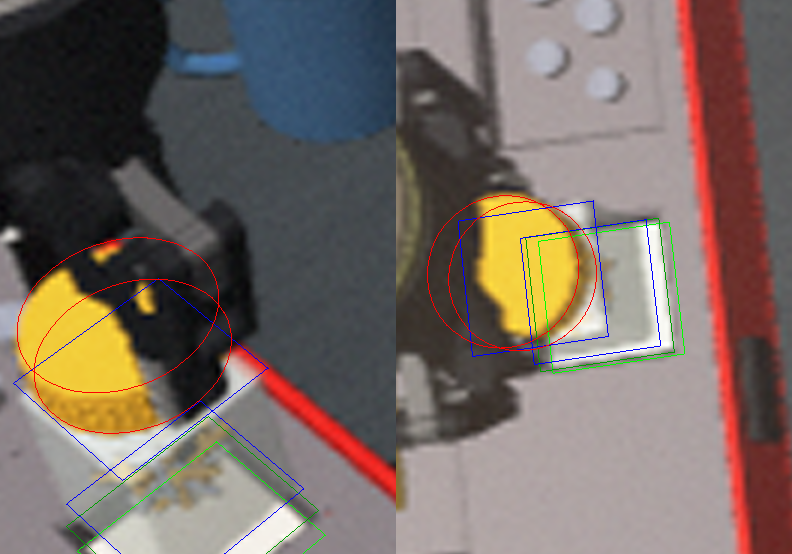

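Run:
```python
from h import *
o=[]
t=capture('top');s=capture('side')
a=cv2.resize(t['image'][175:220,110:165],None,fx=13,fy=13,interpolation=cv2.INTER_CUBIC)[:,:,::-1].copy()
cv2.imwrite('pics/z1.png',a)
a=cv2.resize(s['image'][215:300,110:190],None,fx=7,fy=7,interpolation=cv2.INTER_CUBIC)[:,:,::-1].copy()
cv2.imwrite('pics/z2.png',a)
```

```text
(no output)
```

View pics/z1.png

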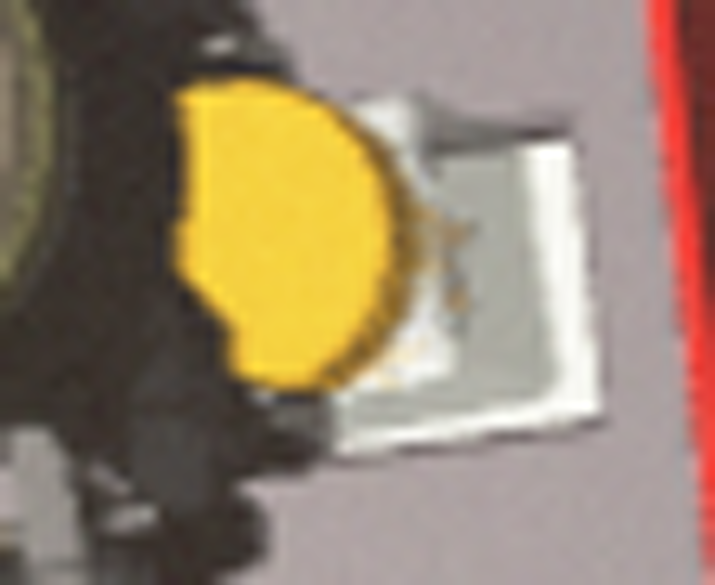

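View pics/z2.png

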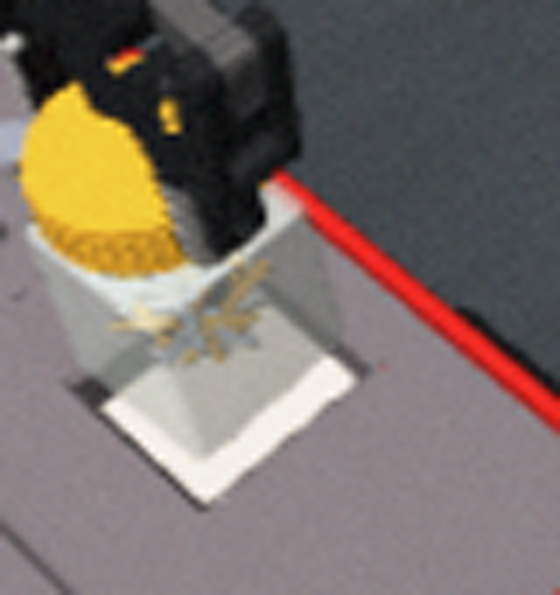

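Run:
```python
from fit import *
np.set_printoptions(suppress=True,precision=1)
t=capture('top');s=capture('side')
R=rot(.157)
print('tri',tri([(s,158.4,263.1),(t,152,204.65)]))
for z in(85,89.5):
    print(z,'top -x-y -> centre',atz(t,152,204.65,z)[:2]-R@[-27,-27],'side front',atz(s,138.8,280.2,z)[:2]-R@[-27,27],'side right',atz(s,158.4,263.1,z)[:2]-R@[-27,-27])
    a,b=atz(t,152,204.65,z),atz(t,149.9,185.6,z);print('len',np.linalg.norm(a-b),'yaw',np.arctan2(*(b-a)[[1,0]]))
# pocket corners from the same pictures, floor z=62: top  bottom-right (603,408); side bottom (208,505)
print('pocket top BR',atz(t,110+603/13-.5,175+408/13-.5,62)[:2]-R@[-29,-29])
print(get_obs()['eef_pos'],get_obs()['tool_rot'])
print(np.round(proj(t,np.r_[[558.8,163.9]+R@[-29,-29],62]),1),110+603/13-.5,175+408/13-.5)
```

```text
tri [539.1 136.2  88.9]
85 top -x-y -> centre [562.4 169.1] side front [562.4 160.5] side right [563.5 165.6]
len 49.08589129974365 yaw 0.15175143516730502
89.5 top -x-y -> centre [562.1 167.7] side front [559.4 161.2] side right [560.4 166.6]
len 48.85074969564769 yaw 0.1517514351673051
pocket top BR [562.2 168.5]
[559.  164.7 128.2] [3.1 0.  1.7]
[157.6 207.2] 155.8846153846154 205.8846153846154
```

```bash
python3 plan.py 558.8 164.2 110 1.728
```

```text
rpy [3.1413e+00 1.0000e-04 1.7304e+00] pos [559.02 164.74 128.19] q7 [ 0.213  0.37  -0.711  1.632  0.253  1.234 -0.389] w 55.7 t 11.5 F [-0.8  0.  -5. ] M [0.034 0.023 0.023]
row -0.0007 -0.0004 0.0243 0.0008
```

Request:
step_arm(series="-0.0007 -0.0004 0.003 0; -0.0007 -0.0004 0.006 0; -0.0007 -0.0004 0.009 0; -0.0007 -0.0004 0.012 0; -0.0007 -0.0004 0.014 0; -0.0007 -0.0004 0.016 0; -0.0007 -0.0004 0.018 0; -0.0007 -0.0004 0.018 0")

```text
clock: 12.5
eef_pos: [558.7, 164.2, 114.4]
tool_rot: [-3.141, 0.0, 1.731]
force: [0.1, 0.4, -4.9]
width: 55.8
```

```bash
python3 plan.py 558.8 164.2 110 1.728
```

```text
rpy [-3.1415e+00  1.0000e-04  1.7305e+00] pos [558.67 164.21 114.38] q7 [ 0.211  0.382 -0.707  1.648  0.262  1.209 -0.395] w 55.8 t 12.5 F [ 0.1  0.4 -4.9] M [ 0.047 -0.163  0.008]
row -0.0000 0.0002 0.0058 0.0008
```

Request:
step_arm(series="0 0 0.003 0; 0 0 0.006 0; 0 0 0.009 0; 0 0 0.012 0; 0 0 0.0135 0; 0 0 0.015 0; 0 0 0.015 0")

```text
clock: 13.38
eef_pos: [558.7, 164.2, 103.2]
tool_rot: [-3.141, 0.0, 1.73]
force: [0.6, -0.8, -4.5]
width: 56.1
```

```bash
python3 plan.py 558.8 164.2 100 1.728
```

```text
rpy [-3.1415e+00  1.0000e-04  1.7305e+00] pos [558.66 164.2  103.19] q7 [ 0.207  0.392 -0.703  1.66   0.27   1.189 -0.401] w 56.1 t 13.375 F [ 0.6 -0.8 -4.5] M [ 0.097 -0.065  0.027]
row -0.0000 0.0002 0.0043 0.0008
```

Inside, still no contact. I'll creep down to the floor.

Request:
step_arm(series="0 0 0.0007 0; 0 0 0.0014 0; 0 0 0.002 0; 0 0 0.0027 0; 0 0 0.0027 0; 0 0 0.0027 0")

```text
clock: 14.12
eef_pos: [558.7, 164.2, 101.2]
tool_rot: [-3.142, 0.0, 1.73]
force: [-0.2, -0.0, -6.1]
width: 56.1
```

```bash
python3 plan.py 558.8 164.2 99 1.728
```

```text
rpy [-3.1416e+00  1.0000e-04  1.7304e+00] pos [558.69 164.2  101.24] q7 [ 0.207  0.394 -0.703  1.662  0.271  1.185 -0.402] w 56.1 t 14.125 F [-0.2 -0.  -6.1] M [-0.01  -0.113  0.023]
row -0.0000 0.0001 0.0030 0.0008
```

Request:
step_arm(series="0 0 0.0007 0; 0 0 0.0014 0; 0 0 0.002 0; 0 0 0.002 0; 0 0 0.002 0")

```text
clock: 14.75
eef_pos: [558.9, 164.3, 100.2]
tool_rot: [3.141, 0.0, 1.73]
force: [-2.8, -0.7, 4.3]
width: 55.6
```

```bash
python3 plan.py 558.8 164.2 99 1.728
```

```text
rpy [3.1409 0.     1.7305] pos [558.93 164.34 100.23] q7 [ 0.206  0.395 -0.703  1.663  0.272  1.183 -0.402] w 55.6 t 14.75 F [-2.8 -0.7  4.3] M [-0.153  0.502 -0.004]
row -0.0002 -0.0002 0.0016 0.0008
```

Request:
step_arm(series="0 0 0 0.02; 0 0 0.0002 0.05; 0 0 0.0004 0.09; 0 0 0.0006 0.13; 0 0 0.0008 0.17; 0 0 0.001 0.2; 0 0 0.0011 0.22; 0 0 0.0011 0.22")

```text
clock: 15.75
eef_pos: [558.8, 164.4, 99.4]
tool_rot: [3.141, -0.0, 1.038]
force: [-3.5, -0.6, 3.9]
width: 56.0
```

```bash
python3 plan.py 558.8 164.2 99 1.728
```

```text
rpy [ 3.1411e+00 -2.0000e-04  1.0385e+00] pos [558.83 164.39  99.4 ] q7 [ 0.118  0.37  -0.588  1.669  0.22   1.169 -1.058] w 56.0 t 15.75 F [-3.5 -0.6  3.9] M [-0.082  0.609 -0.037]
row -0.0002 0.0001 0.0005 -0.2195
```

Request:
step_arm(series="0 0 0 0.013; 0 0 0.0001 0.026; 0 0 0.0002 0.038")

```text
clock: 16.12
eef_pos: [558.8, 164.5, 99.3]
tool_rot: [3.141, -0.0, 0.919]
force: [-2.4, 0.3, 5.4]
width: 55.8
```

```bash
python3 plan.py 558.8 164.2 99 1.728
```

```text
rpy [ 3.1413e+00 -4.0000e-04  9.1890e-01] pos [558.83 164.46  99.26] q7 [ 0.103  0.366 -0.569  1.67   0.212  1.167 -1.172] w 55.8 t 16.125 F [-2.4  0.3  5.4] M [-0.105  0.637  0.063]
row -0.0003 0.0002 0.0003 -0.2575
```

Request:
step_arm(series="0 0 0 0.013; 0 0 0.0001 0.026; 0 0 0.0002 0.038")

```text
clock: 16.5
eef_pos: [558.8, 164.5, 99.1]
tool_rot: [3.141, -0.0, 0.8]
force: [-3.0, -1.4, 4.9]
width: 56.1
```

```bash
python3 plan.py 558.8 164.2 99 1.728
```

```text
rpy [ 3.1413e+00 -4.0000e-04  7.9950e-01] pos [558.8  164.46  99.1 ] q7 [ 0.088  0.363 -0.55   1.671  0.203  1.165 -1.285] w 56.1 t 16.5 F [-3.  -1.4  4.9] M [-0.101  0.662  0.017]
row -0.0002 0.0002 0.0001 -0.2955
```

Request:
step_arm(series="0 0 0 0.013; 0 0 0.0001 0.026; 0 0 0.0002 0.038")

```text
clock: 16.88
eef_pos: [558.8, 164.5, 99.0]
tool_rot: [3.141, -0.0, 0.68]
force: [-3.2, 0.8, 5.6]
width: 55.7
```

```bash
python3 plan.py 558.8 164.2 99 1.728
```

```text
rpy [ 3.1414e+00 -4.0000e-04  6.8020e-01] pos [558.81 164.47  98.97] q7 [ 0.073  0.359 -0.532  1.672  0.196  1.163 -1.399] w 55.7 t 16.875 F [-3.2  0.8  5.6] M [-0.092  0.683  0.035]
row -0.0002 0.0003 -0.0000 -0.3335
```

Request:
step_arm(series="0 0 0 0.013; 0 0 0.0001 0.026; 0 0 0.0002 0.038")

```text
clock: 17.25
eef_pos: [558.8, 164.5, 98.8]
tool_rot: [3.141, -0.0, 0.561]
force: [-2.9, 0.8, 6.0]
width: 55.7
```

```bash
python3 plan.py 558.8 164.2 99 1.728
```

```text
rpy [ 3.1414e+00 -5.0000e-04  5.6080e-01] pos [558.8  164.47  98.83] q7 [ 0.058  0.356 -0.513  1.673  0.188  1.161 -1.513] w 55.7 t 17.25 F [-2.9  0.8  6. ] M [-0.07   0.7    0.064]
row -0.0002 0.0003 -0.0002 -0.3715
```

Request:
step_arm(series="0 0 0 0.013; 0 0 0.0001 0.026; 0 0 0.0002 0.038")

```text
clock: 17.62
eef_pos: [558.8, 164.5, 98.7]
tool_rot: [3.142, -0.0, 0.441]
force: [-3.6, -0.9, 5.4]
width: 56.1
```

```bash
python3 plan.py 558.8 164.2 99 1.728
```

```text
rpy [ 3.1416e+00 -4.0000e-04  4.4150e-01] pos [558.77 164.52  98.68] q7 [ 0.044  0.353 -0.495  1.674  0.18   1.16  -1.627] w 56.1 t 17.625 F [-3.6 -0.9  5.4] M [-0.076  0.667  0.026]
row -0.0001 0.0004 -0.0004 -0.4095
```

Request:
step_arm(series="0 0 0 0.013; 0 0 0.0001 0.026; 0 0 0.0002 0.038")

```text
clock: 18.0
eef_pos: [558.7, 164.6, 98.5]
tool_rot: [-3.142, -0.0, 0.322]
force: [-3.9, 0.1, 6.6]
width: 56.0
```

```bash
python3 plan.py 558.8 164.2 99 1.728
```

```text
rpy [-3.1416e+00 -4.0000e-04  3.2210e-01] pos [558.73 164.55  98.52] q7 [ 0.029  0.35  -0.477  1.675  0.173  1.158 -1.741] w 56.0 t 18.0 F [-3.9  0.1  6.6] M [-0.071  0.723  0.012]
row -0.0001 0.0005 -0.0006 -0.4475
```

Request:
step_arm(series="0 0 0 0.013; 0 0 0.0001 0.026; 0 0 0.0002 0.038")

```text
clock: 18.38
eef_pos: [558.8, 164.6, 98.4]
tool_rot: [-3.141, -0.0, 0.203]
force: [-3.8, 0.8, 6.0]
width: 55.8
```

```bash
python3 plan.py 558.8 164.2 99 1.728
```

```text
rpy [-3.1415e+00 -5.0000e-04  2.0270e-01] pos [558.77 164.56  98.41] q7 [ 0.015  0.348 -0.459  1.676  0.166  1.156 -1.855] w 55.8 t 18.375 F [-3.8  0.8  6. ] M [-0.046  0.783  0.032]
row -0.0001 0.0005 -0.0008 -0.4855
```

Request:
step_arm(series="0 0 0 0.013; 0 0 0.0001 0.026; 0 0 0.0002 0.038")

```text
clock: 18.75
eef_pos: [559.0, 164.7, 98.2]
tool_rot: [-3.141, -0.001, 0.083]
force: [-2.1, 2.1, 5.2]
width: 55.9
```

```bash
python3 plan.py 558.8 164.2 99 1.728
```

```text
rpy [-3.1411e+00 -9.0000e-04  8.3100e-02] pos [558.99 164.73  98.18] q7 [-0.     0.345 -0.441  1.676  0.158  1.154 -1.97 ] w 55.9 t 18.75 F [-2.1  2.1  5.2] M [0.235 0.335 0.084]
row -0.0003 0.0007 -0.0011 -0.5236
```

Request:
step_arm(series="0 0 0 0.01; 0 0 0.0001 0.02")

```text
clock: 19.0
eef_pos: [559.0, 164.7, 98.1]
tool_rot: [-3.141, -0.001, 0.02]
force: [-2.0, 2.4, 5.2]
width: 56.1
```

```bash
python3 plan.py 558.8 164.2 99 1.728
```

```text
rpy [-3.141e+00 -8.000e-04  2.030e-02] pos [558.98 164.75  98.09] q7 [-0.008  0.344 -0.431  1.677  0.155  1.153 -2.03 ] w 56.1 t 19.0 F [-2.   2.4  5.2] M [0.281 0.417 0.031]
row -0.0002 0.0007 -0.0012 -0.5436
```

Request:
step_arm(series="0 0 0 0.009; 0 0 0.0001 0.018; 0 0 0.0001 0.027")

```text
clock: 19.38
eef_pos: [559.4, 164.2, 98.1]
tool_rot: [-3.141, -0.002, -0.065]
force: [0.7, 1.5, 6.1]
width: 56.2
```

```bash
python3 plan.py 558.8 164.2 99 1.728
```

```text
rpy [-3.1413e+00 -1.5000e-03 -6.5100e-02] pos [559.43 164.23  98.09] q7 [-0.018  0.342 -0.418  1.677  0.15   1.152 -2.111] w 56.2 t 19.375 F [0.7 1.5 6.1] M [ 0.173 -0.084  0.194]
row -0.0008 0.0001 -0.0012 -0.5707
```

Request:
step_arm(series="0 0 0 0.009; 0 0 0.0001 0.018; 0 0 0.0001 0.027")

```text
clock: 19.75
eef_pos: [559.1, 164.7, 98.0]
tool_rot: [-3.141, -0.001, -0.149]
force: [-0.7, 2.4, 5.3]
width: 55.9
```

```bash
python3 plan.py 558.8 164.2 99 1.728
```

```text
rpy [-3.141e+00 -1.100e-03 -1.489e-01] pos [559.1  164.71  97.98] q7 [-0.028  0.341 -0.406  1.678  0.145  1.151 -2.192] w 55.9 t 19.75 F [-0.7  2.4  5.3] M [0.281 0.098 0.403]
row -0.0003 0.0007 -0.0014 -0.5974
```

Request:
step_arm(series="0 0 0 0.008; 0 0 0 0.016")

```text
clock: 20.0
eef_pos: [559.1, 164.7, 97.9]
tool_rot: [-3.141, -0.001, -0.199]
force: [-0.6, 1.8, 5.7]
width: 56.1
```

```bash
python3 plan.py 558.8 164.2 99 1.728;python3 -c "
from bench import *
for i in range(3):
  capture('top');print(get_obs()['ft_torque'],get_obs()['tool_rot'][2])"
```

```text
rpy [-3.1409e+00 -1.0000e-03 -1.9900e-01] pos [559.09 164.69  97.92] q7 [-0.034  0.34  -0.399  1.679  0.142  1.151 -2.24 ] w 56.1 t 20.0 F [-0.6  1.8  5.7] M [0.32  0.119 0.456]
row -0.0002 0.0007 -0.0014 -0.6134
[0.32447766 0.15955417 0.43768397] -0.20032160872844318
[0.31573174 0.11823415 0.42428854] -0.19890709741134183
[0.33011039 0.10781207 0.36834088] -0.19842713356219632
```

Request:
step_arm(series="0 0 0 0.01; 0 0 0 0.02")

```text
clock: 20.4
eef_pos: [559.1, 164.8, 97.9]
tool_rot: [-3.141, -0.001, -0.262]
force: [0.6, 1.9, 6.1]
width: 55.9
```

```bash
python3 plan.py 558.8 164.2 99 1.728
```

```text
rpy [-3.1408e+00 -9.0000e-04 -2.6200e-01] pos [559.09 164.75  97.89] q7 [-0.042  0.339 -0.39   1.679  0.139  1.15  -2.301] w 55.9 t 20.4 F [0.6 1.9 6.1] M [0.379 0.077 0.524]
row -0.0002 0.0008 -0.0015 -0.6334
```

Request:
step_arm(series="0 0 0 0.009; 0 0 0 0.018")

```text
clock: 20.65
eef_pos: [559.0, 164.8, 97.8]
tool_rot: [-3.141, -0.001, -0.318]
force: [-0.2, 2.8, 5.0]
width: 56.1
```

```bash
python3 plan.py 558.8 164.2 99 1.728
```

```text
rpy [-3.1408e+00 -8.0000e-04 -3.1840e-01] pos [559.03 164.75  97.82] q7 [-0.048  0.338 -0.381  1.679  0.135  1.15  -2.355] w 56.1 t 20.65 F [-0.2  2.8  5. ] M [ 0.481 -0.009  0.503]
row -0.0001 0.0008 -0.0016 -0.6514
```

Request:
step_arm(series="0 0 0 0.01; 0 0 0 0.02")

```text
clock: 20.9
eef_pos: [559.0, 164.7, 97.8]
tool_rot: [-3.141, -0.001, -0.382]
force: [0.9, 3.2, 4.5]
width: 55.6
```

```bash
python3 plan.py 558.8 164.2 99 1.728
```

```text
rpy [-3.1408e+00 -7.0000e-04 -3.8190e-01] pos [559.04 164.71  97.78] q7 [-0.056  0.336 -0.372  1.68   0.132  1.149 -2.416] w 55.6 t 20.9 F [0.9 3.2 4.5] M [ 0.649 -0.111  0.669]
row -0.0000 0.0008 -0.0016 -0.6716
```

Request:
step_arm(series="0 0 0 0; 0 0 0 0; 0 0 0 0; 0 0 0 0; 0 0 -0.02 0; 0 0 -0.06 0; 0 0 -0.12 0; 0 0 -0.18 0; 0 0 -0.2 0; 0 0 -0.2 0", hand=1)

```text
clock: 22.15
eef_pos: [559.2, 164.4, 248.7]
tool_rot: [-3.14, -0.002, -0.381]
force: [-0.1, -0.0, -0.0]
width: 85.6
```

```bash
python3 plan.py 400 -50 300 0.5; python3 ov2.py 62 558.8 163.9 .157 ov10
```

```text
rpy [-3.1403e+00 -1.8000e-03 -3.8070e-01] pos [559.17 164.4  248.73] q7 [-0.05   0.238 -0.378  1.477  0.088  1.441 -2.381] w 85.6 t 22.15 F [-0.1 -0.  -0. ] M [ 0.064 -0.017 -0.013]
row -0.0907 0.3442 -0.0690 -0.2803
```

View pics/ov10.png

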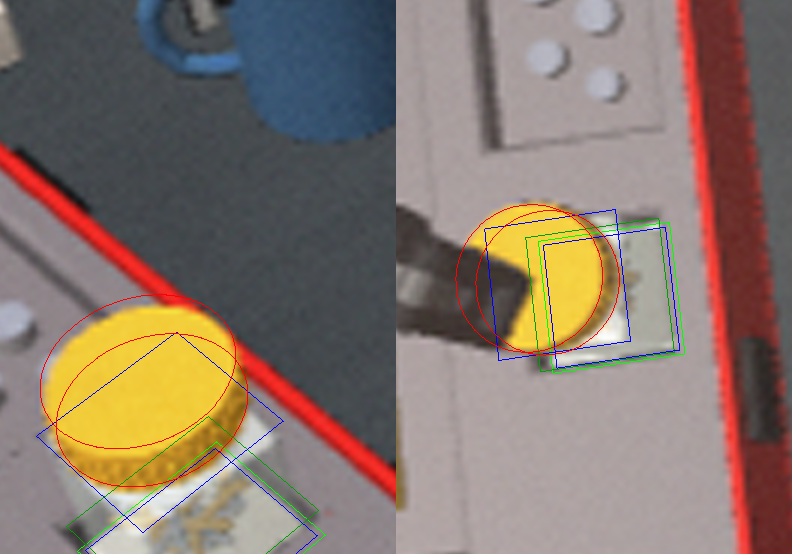

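Run:
```python
from bench import *
print(sign_off()); print(get_obs()['clock'])
```

```text
the job is handed in; nothing more can be done
None
the job is handed in; nothing more can be done
```

The jar is standing in the square pocket with its cap turned snug, and I handed the job in at about 22 s of the 72 s allowed; no verdict was reported. I picked out the larger of the two jars, lifted it by its cap and carried it upright. I set it down in the toolbox pocket, turned the cap about 2.1 rad clockwise, let go and raised the arm.

**Placing:** The tool height at floor contact was 62 mm above the pick-up height, as it should be. The wrist force stayed under about 10 N. In the last pictures the jar stands upright in the pocket and matches the modelled position to about 1–2 mm.

**Cap torque:** It read about 0.04 N m while loose, reached 0.40 N m when the cap met its seal, then 0.46, 0.52, 0.50 and 0.67 N m at the stop. By angle the cap is roughly 0.23 rad past the seal. The last torque reading alone would suggest about 0.38 rad. Both are inside the 0.07–0.50 rad window, but they disagree; side load and noise on the wrist were rising at that point.

**Other disagreements:**
- In the pictures the fingertips sat 25–45 mm higher than the reported tool position. I went by the pictures, so I ended up gripping the cap instead of the glass.
- The side and top cameras placed the pocket about 2.5 mm apart, so I used the mean.
- I did not measure the other items again at the end. No unexpected contact force appeared along the way.

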